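# Open the slide-lid bodkin case

## Task

Open the basket-makers' tool case. First move the concrete weight out of the lid's way and stand it upright on the bare table; then draw the sliding lid straight out of its grooves, keeping it level all the way, and lay it gently (never dropped) on the cork mat, ledge side up, centred on the mat and lined up lengthwise with it. Leave the jar, the clay pot and the basket where they are.

Things in the scene. Friction and masses are not known exactly. Their poses are not given: they have to be found in the camera images.
- case: Pale wooden tool case, 200 long (x) x 92 wide (y) x 72 high, fixed to the table; origin: centre of its underside. Closed at +x (inside of that wall x=+90), open mouth at x=-100. The lid slides out level along the case's -x, in two side grooves whose floor is 52 mm up, with 1.5 mm play each side, 2 mm in height. Lips 64 to 72 mm high hold it down; between them is an opening 52 wide (y -26 to +26).
- case_mouth (a point): Middle of the case's mouth at lid height (case x=-100, 57 mm above the table); axes as the case. Outside the mouth nothing supports the lid: drawn out past its middle it hangs by its tail in the grooves, drooping the more the less tail is left inside (about 0.03 rad at 60 mm, 0.05 at 40), and falls when the tail comes out, unless held. Space under and beside the lid is free there (jar and pot edges 75 mm or more from its centre line).
- lid_center (a point): Middle of the sliding lid's board, half-way up; axes as the case. Darker wooden board 180 long (x) x 64 wide (y) x 10 thick, 0.1 to 0.2 kg, its centre of mass about 6 mm from here towards the ledge (-x). Starts in the case, 3 to 24 mm to the mouth side of the case's origin, 57 mm above the table. Slides with light friction; free to be lifted away once wholly out.
- lid_ledge (a point): Pull ledge on the lid's top near its -x end: this point is the middle of its upright pulling face, which looks to +x (away from the mouth), 45 mm from the lid's centre, 40 wide (y), 16 high from the board's top; this point is 8 mm above the board's top. In front the ledge slopes down to the board, so it is dragged by fingertips set behind it rather than pinched.
- weight_knob (a point): Middle of the steel grip knob on top of the basket weight, 73 mm above the weight's underside. Weight: upright concrete cylinder 64 mm diameter, 52 high, with a steel neck (18 diameter) and knob (26 diameter, from 60 to 86 mm above its underside); 0.3 to 0.65 kg. z up. It starts standing on the table in front of the case's mouth, in the lid's way.
- mat: Thin cork mat, 220 (its x) x 130 (y) x 4 thick, fixed on the table; origin centre of its underside. The lid is laid on it with its length along the mat's x, either way round.
- jar: Closed amber glass jar, bystander, 60 diameter, 90 high, loose; origin centre of its underside. It stands beside the lid's way.
- pot: Open terracotta pot, bystander, 64 diameter, 85 high, loose; origin centre of its underside. It stands on the other side of the lid's way.
- basket: Low round willow basket, bystander, about 170 diameter, 68 high, loose; origin centre of its underside.
Things that resemble listed ones, but are neither listed nor needed, are in the scene too. Leave any green look-alike of the part that bears lid_center alone. Of the things that look like the case, take the one that is farthest to the robot's right at the start.

How it is judged:
By the outcome, as a careful person would: the job done as asked, in the order asked, and still so for the second after the job is handed in, with the robot touching nothing.
It also fails if it takes over 67 s, if anything falls off the work surface, if the arm or the gripper's body presses on something with over 40 N, if the wrist force passes 120 N, or if a joint passes its speed limit or range.

## Robot

A 6-joint arm with a two-finger parallel gripper is mounted at the origin on the work surface. World frame = base frame: x ahead of the robot, y to its left, z up, the work surface at z = 0. Lengths are in m, angles in rad, forces in N, time in s.
With the tool pointing down it reaches from about 0.35 to 1 m from the base axis. Payload 7.1 kg.
Tool frame: the origin (TCP) lies midway between the tips of the shut fingers; the grasp point (between the pads) lies 19 mm behind it (r.grip_depth is the distance from the TCP to the grasp point, in m); z points along the fingers, y is the line along which they close (so a half turn about z gives the same grasp; the last joint's range is limited). The gripper opens to 85 mm and grips with 20 to 120 N. Pads are 22 mm wide; open, the fingers measure 114 mm over their backs; the gripper's body (76 mm by 85 mm) begins 54 mm behind the grasp point. The pads swing forward as they close: fully open they stand 13 mm farther back than shut.
Start: joints at [-0.019, 0.423, 1.63, -0, 1.089, -0.019], TCP at [0.625, 0, 0.231] pointing down, gripper open.
Joint ranges: [-3, 3], [-0.9, 2.11], [0.09, 2.58], [-1.31, 4.45], [0.11, 2.69], [-2.54, 2.54]. Speed limits (rad/s): [2.39, 2.39, 3.01, 3.14, 3.14, 3.14].

## Interface

Orientations are given as a 3x3 rotation matrix whose columns are the frame's x, y, z axes.
In Python, from workcell import r gives the robot as it stands.
- The arm moves only by the shell command python3 -m crank 'ROWS' [OPENING] [FORCE]. ROWS is JSON, a list of rows, each a list of 2 entries, a list of its own where there are three numbers: the shift along the tool's x, y, z in cm, then the turn, a rotation vector about the tool's x, y, z in rad. A call has 1 to 12 rows; each row is the pose to reach, as a shift and turn from the pose commanded when the call began, along the tool's axes at that moment; what a row does not reach only later rows make up. A row lasts 1/10 s, in which the tool goes at most 50 mm and 8.59 degrees, less where a joint would pass 70% of its speed; a pose out of reach is approached as far as the arm can. A call with a gripper value outside its range is refused whole. OPENING is the opening in per cent of the stroke, from 0 (shut) to 100 (fully open), set as the call begins (- or left out, the last holds). The fingers move at their own pace and stop on an object; FORCE is the grip in N (left out, the last holds). Time passes only in rows, so rows that repeat a pose let the fingers close. It gives the time, the measured TCP pose, the force, the opening and the grip force at its end, in the units of the state.
- r.observe(): the state, without advancing time (a new reading comes with each control period).
- r.grab_frame(name): name is "scene" or "side" or "wrist"; returns a dict with "color" (420x560x3 uint8, red, green, blue), "camera_matrix" (3x3 intrinsics, pixels), "rvec" (rotation vector, rad) and "tvec" (3), from world to camera coordinates, as OpenCV has them. Camera axes: x right, y down, z forward; pixel columns grow to the right and rows downward; lengths in m; the calibration is good to about 2 mm. A picture is of the moment at which its call begins. There is no depth.
- r.hand_in(): hands the job in; it is judged then, once.
The state is a dict: "t": time; "joints": joint angles; "qd": joint speeds; "tau": joint torques, N m; "eef_pos": TCP position; "tool_rot": TCP orientation; "wrist_force": force on the tool from outside, world axes, zero at the start; "torque": the same for the moment, N m; "opening": opening from 0.0 (shut) to 1.0 (fully open); "finger_force": force on a finger pad.
Only numpy, scipy, OpenCV 4.12 (cv2) and the standard library are available. Lean on these libraries where they do the work, as an engineer would, in place of code of your own. Each camera call takes 0.05 s, during which the arm holds its last target. There are 200 camera calls.

## Working session

There is one attempt and no reset: what is moved stays moved. The work goes in short steps, Python scripts to look and compute and a shell command to move; the robot and the scene stay as the last step left them, time stands still between calls to the robot, and variables do not carry over. Pictures are saved under pics/ and viewed, at most 10 in all, crops included, and the job is handed in when it is done.

```bash
ls; mkdir -p pics; python3 - <<'E'
from workcell import r
import cv2,pickle
d={}
for n in("scene","side","wrist"):
    f=r.grab_frame(n);d[n]=f;cv2.imwrite(f"pics/{n}0.png",f["color"][:,:,::-1])
pickle.dump(d,open("f0.pkl","wb"))
import numpy as np
for n in d: 
    R=cv2.Rodrigues(np.array(d[n]["rvec"]))[0];print(n,(-R.T@np.array(d[n]["tvec"]).ravel()).round(3),R[2].round(2))
s=r.observe();print(s["t"],s["eef_pos"],s["tool_rot"],s["wrist_force"],s["opening"])
E
```

```text
pics
scene [1.114 0.741 1.257] [-0.33 -0.5  -0.8 ]
side [0.59  0.835 1.019] [ 0.03 -0.67 -0.74]
wrist [0.625 0.07  0.373] [-0.   -0.28 -0.96]
0.15 [6.24582877e-01 3.84607147e-05 2.30730897e-01] [[-1.60426861e-05  9.99999300e-01 -1.18291731e-03]
 [ 1.00000000e+00  1.60612547e-05  1.56878154e-05]
 [ 1.57068035e-05 -1.18291706e-03 -9.99999300e-01]] [ 0.05971427 -0.28533067  0.01674526] 1.0006119204555237
```

View pics/scene0.png

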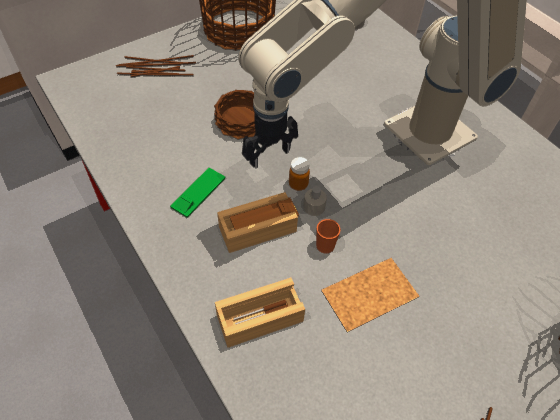

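View pics/side0.png

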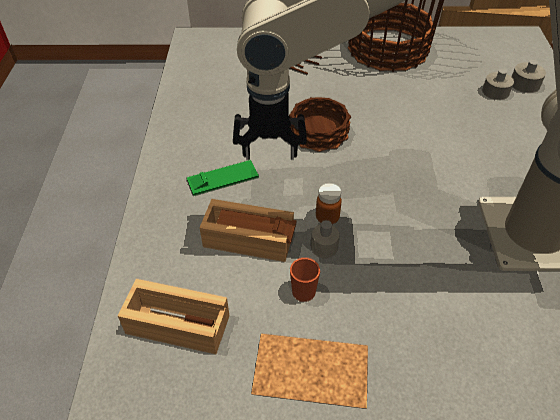

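The scene view shows two case look-alikes: the one with the dark lid (scene 258,222; side 248,230) and an open one with no lid (scene 260,312; side 175,315). The lidded one is farther toward −y, the robot's right, so it is the case meant. The green board (scene 198,192) is the decoy lid. The weight to move is the one at the mouth (side 324,238), not the pair at side (498,85). I'll confirm with one crop.

```bash
python3 - <<'E'
import pickle,cv2,numpy as np
d=pickle.load(open("f0.pkl","rb"))
a=d["side"]["color"][170:310,185:375,::-1]; b=d["scene"]["color"][150:260,210:350,::-1]
a=cv2.resize(a,None,fx=4,fy=4,interpolation=cv2.INTER_CUBIC)
cv2.imwrite("pics/c1.png",a)
b=cv2.resize(b,None,fx=5,fy=5,interpolation=cv2.INTER_CUBIC)
cv2.imwrite("pics/c2.png",b)
E
```

```text
(no output)
```

View pics/c1.png

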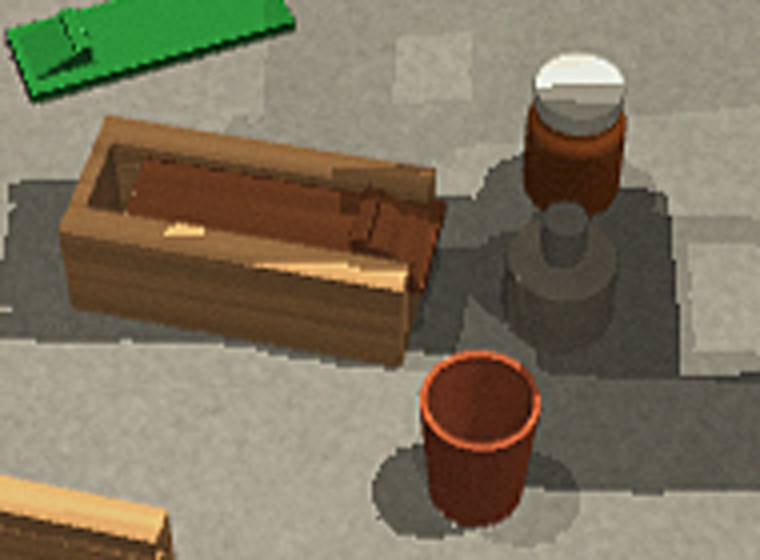

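View pics/c2.png

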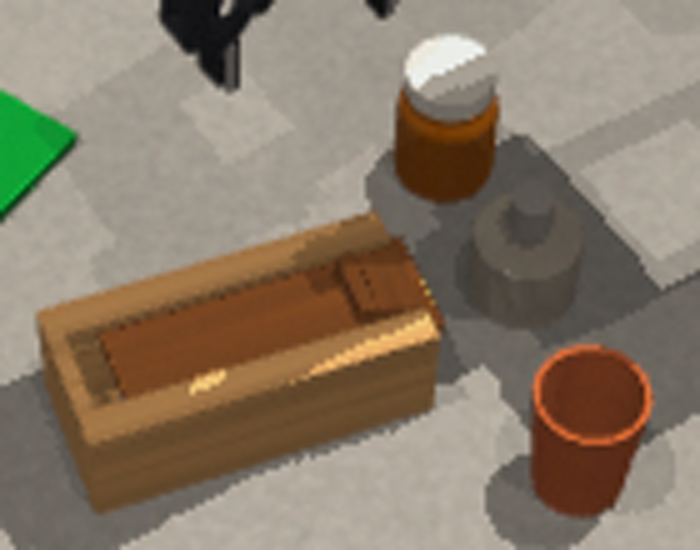

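Confirmed: the lidded case has its ledge at side-crop (400,230) near the open mouth on the robot side, with the weight in front of it at (565,270). The jar is at (578,130) and the pot at (478,430).

```bash
cat >h.py <<'E'
import cv2,numpy as np
def ray(f,uv):
    R=cv2.Rodrigues(np.array(f["rvec"],float))[0];t=np.array(f["tvec"],float).ravel()
    uv=np.array(uv,float).reshape(-1,1,2)
    n=cv2.undistortPoints(uv,np.array(f["camera_matrix"]),None).reshape(-1,2)
    return -R.T@t,np.c_[n,np.ones(len(n))]@R
def plane(f,uv,z):
    c,d=ray(f,uv);return c+d*((z-c[2])/d[:,2])[:,None]
def rect(P):
    (c,s,a)=cv2.minAreaRect((P[:,:2]*1000).astype(np.float32));return np.round(c,1),np.round(s,1),round(a,2)
def big(m):
    n,l,st,_=cv2.connectedComponentsWithStats(m.astype(np.uint8));k=1+np.argmax(st[1:,4]);return l==k
def fit(f,mask,z):
    cs,_=cv2.findContours(mask.astype(np.uint8),0,cv2.CHAIN_APPROX_NONE);c=max(cs,key=len).reshape(-1,2)
    return rect(plane(f,c,z))
E
python3 - <<'E'
import pickle;from h import *
d=pickle.load(open("f0.pkl","rb"));S,C=d["side"],d["scene"]
sc=lambda p:(np.array(p)+.5)/4-.5+[185,170]
cc=lambda p:(np.array(p)+.5)/5-.5+[210,150]
for n,f,q in(("side",S,sc([(105,117),(437,168),(408,270),(65,222)])),("scene",C,cc([(40,312),(378,213),(440,325),(88,440)]))):
    P=plane(f,q,.072)*1000;print(n,P[:,:2].round(1).tolist(),P.mean(0).round(1))
    for a,b in((0,1),(3,2)):
        v=P[a]-P[b];print(" len",np.hypot(*v[:2]).round(1),"ang",np.degrees(np.arctan2(v[1],v[0])).round(2))
    print(" w",np.linalg.norm(P[0]-P[3]).round(1),np.linalg.norm(P[1]-P[2]).round(1))
print("knob side",(plane(S,sc([(565,215)]),.086)*1000).round(1),"scene",(plane(C,cc([(533,190)]),.086)*1000).round(1))
print("weight top disc side",(plane(S,sc([(562,263)]),.052)*1000).round(1),"scene",(plane(C,cc([(527,228)]),.052)*1000).round(1))
print("ledge top face edge side",(plane(S,sc([(372,195),(353,247)]),.078)*1000).round(1).tolist(),"scene",(plane(C,cc([(342,263),(362,317)]),.078)*1000).round(1).tolist())
print("lid tail side",(plane(S,sc([(137,165),(125,213)]),.062)*1000).round(1).tolist(),"scene",(plane(C,cc([(103,337),(123,395)]),.062)*1000).round(1).tolist())
print("jar",(plane(S,sc([(580,77)]),.09)*1000).round(),(plane(C,cc([(450,65)]),.09)*1000).round(),"pot",(plane(S,sc([(480,400)]),.085)*1000).round(),(plane(C,cc([(592,393)]),.085)*1000).round())
for n,f in(("side",S),("scene",C)):
    h=cv2.cvtColor(f["color"],cv2.COLOR_RGB2HSV);m=(h[...,1]>110)&(h[...,2]>140)&(h[...,0]<25)
    m[:250 if n=="scene" else 325]=0
    if n=="scene": m[:,:318]=0
    else: m[:,:240]=0
    m=big(cv2.morphologyEx(m.astype(np.uint8),cv2.MORPH_CLOSE,np.ones((5,5))))
    print("mat",n,fit(f,m,.004))
E
```

```text
side [[770.1, -33.4], [573.2, 4.9], [589.6, 80.4], [784.9, 47.8]] [679.4  24.9  72. ]
 len 200.6 ang -11.01
 len 198.0 ang -9.48
 w 82.6 77.3
scene [[766.2, -37.4], [572.7, 4.4], [586.9, 86.3], [785.6, 48.2]] [677.9  25.4  72. ]
 len 198.0 ang -12.18
 len 202.3 ang -10.85
 w 87.8 83.1
knob side [[502.1  51.4  86. ]] scene [[497.   45.9  86. ]]
weight top disc side [[502.1  58.4  52. ]] scene [[498.   46.2  52. ]]
ledge top face edge side [[610.4, 30.9, 78.0], [620.3, 69.2, 78.0]] scene [[611.5, 26.4, 78.0], [622.3, 62.7, 78.0]]
lid tail side [[749.3, -4.5, 62.0], [752.9, 32.4, 62.0]] scene [[742.5, -11.0, 62.0], [752.6, 27.6, 62.0]]
jar [[489. -51.  90.]] [[486. -52.  90.]] pot [[552. 177.  85.]] [[550. 173.  85.]]
mat side (array([540.3, 356.9]), array([129.4, 219.2]), 83.92)
mat scene (array([538.6, 354.2]), array([129.1, 219.8]), 83.93)
```

View pics/wrist0.png

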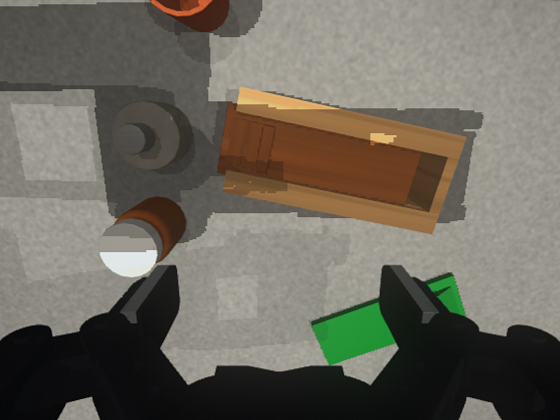

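The wrist view shows the case's top corners at (240,87), (467,135), (433,234) and (223,190). The ledge lines are near u=245–275, the knob is at (130,138), and the jar and pot stand clear on either side of the lid's way.

```bash
python3 - <<'E'
import pickle;from h import *
d=pickle.load(open("f0.pkl","rb"));W=d["wrist"]
P=plane(W,[(240,87),(467,135),(433,234),(223,190)],.072)*1000
print(P[:,:2].round(1).tolist(),P.mean(0).round(1),[np.linalg.norm(P[i]-P[(i+1)%4]).round(1) for i in range(4)])
for a,b in((1,0),(2,3)):
    v=P[a]-P[b];print("ang",np.degrees(np.arctan2(v[1],v[0])))
for a,b in((0,3),(1,2)):
    v=P[a]-P[b];print("ang",np.degrees(np.arctan2(v[1],v[0]))-90)
print("knob",(plane(W,[(130,138)],.086)*1000).round(1),"disc",(plane(W,[(150,135)],.052)*1000).round(1))
print("tail",(plane(W,[(421,152),(406,203)],.062)*1000).round(1).tolist())
im=W["color"][80:240,90:290,::-1];im=cv2.resize(im,None,fx=3.7,fy=3.7,interpolation=cv2.INTER_CUBIC)
im=cv2.convertScaleAbs(im,alpha=1.6,beta=10);cv2.imwrite("pics/c3.png",im)
E
```

```text
[[591.9, 90.5], [787.8, 51.2], [769.8, -40.2], [573.6, 2.2]] [680.8  25.9  72. ] [np.float64(199.9), np.float64(93.1), np.float64(200.7), np.float64(90.1)]
ang -11.340048589966528
ang -12.187241897719606
ang -11.676968335834147
ang -11.201768101502353
knob [[500.7  49.6  86. ]] disc [[504.9  49.9  52. ]]
tail [[753.7, 35.4, 62.0], [745.1, -12.6, 62.0]]
```

View pics/c3.png

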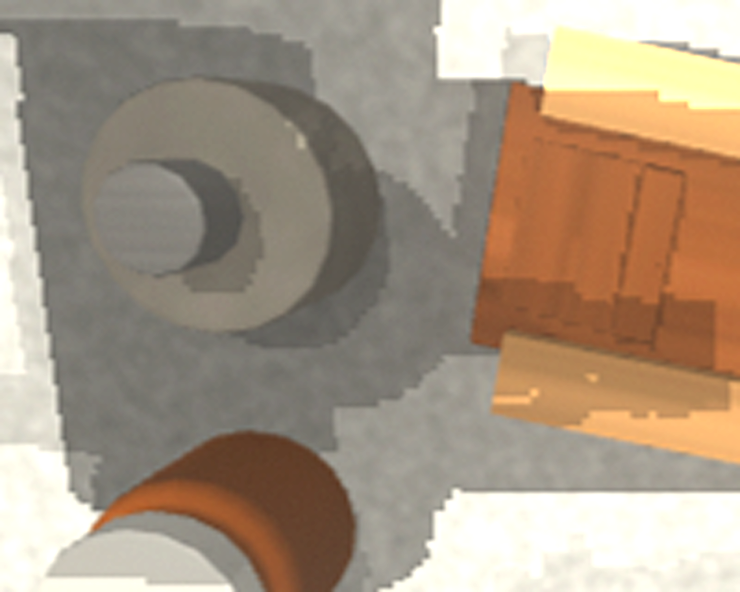

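```bash
python3 - <<'E'
import pickle;from h import *
d=pickle.load(open("f0.pkl","rb"));W=d["wrist"]
c=np.array([680.8,25.9]);t=np.radians(-11.6);M=np.array([[np.cos(t),np.sin(t)],[-np.sin(t),np.cos(t)]])
q=lambda u,v:(90+u/3.7,80+v/3.7)
A=lambda p,z:(plane(W,p,z)[:,:2]*1000-c)@M.T
print("ledge face top",A([q(685,175),q(655,343)],.078).round(1).tolist())
print("lid front",A([q(510,85),q(470,342)],.062).round(1).tolist())
print("tail",A([(421,152),(406,203)],.062).round(1).tolist())
print("basket",(plane(d["side"],[(320,125)],.05)*1000).round())
E
python3 -m crank '[[[1.5,-3.0,2.0],[0,0,0]],[[3.5,-7.0,5.0],[0,0,0]],[[5.0,-11.0,8.0],[0,0,0]],[[5.0,-12.4,10.0],[0,0,0]],[[5.0,-12.4,12.5],[0,0,0]],[[5.0,-12.4,15.0],[0,0,0]],[[5.0,-12.4,16.5],[0,0,0]],[[5.0,-12.4,17.4],[0,0,0]],[[5.0,-12.4,17.4],[0,0,0]],[[5.0,-12.4,17.4],[0,0,0]]]' 60 60
```

```text
ledge face top [[-64.7, 19.4], [-64.0, -20.1]]
lid front [[-109.5, 30.7], [-109.5, -32.0]]
tail [[69.5, 24.0], [70.7, -24.8]]
basket [[ 500. -333.   50.]]
t: 1.15
eef_pos: [0.5013, 0.05, 0.0576]
tool_rot: [[0.0, 1.0, 0.0], [1.0, -0.0, 0.0], [0.0, 0.0, -1.0]]
wrist_force: [1.1, 0.2, -0.3]
opening: 0.601
finger_force: 0.0
```

```bash
python3 -m crank '[[[0,0,0],[0,0,0]],[[0,0,0],[0,0,0]],[[0,0,0],[0,0,0]],[[0,0,0],[0,0,0]],[[0,0,0],[0,0,0]],[[0,0,0],[0,0,0]],[[0,0,0],[0,0,0]],[[0,0,-0.5],[0,0,0]],[[0,0,-1.5],[0,0,0]],[[0,0,-2],[0,0,0]]]' 0 60
```

```text
t: 2.15
eef_pos: [0.5012, 0.05, 0.0782]
tool_rot: [[0.0, 1.0, 0.001], [1.0, -0.0, 0.0], [0.0, 0.001, -1.0]]
wrist_force: [0.1, 0.5, -4.7]
opening: 0.283
finger_force: 59.4
```

```bash
python3 -m crank '[[[0,0,-2],[0,0,0]],[[0,0,-5],[0,0,0]],[[0,0,-8],[0,0,0]],[[-0.5,-0.5,-10],[0,0,0]],[[-2.5,-1.5,-11],[0,0,0]],[[-5.5,-3,-11],[0,0,0]],[[-9,-4.5,-11],[0,0,0]],[[-12.5,-6.5,-11],[0,0,0]],[[-16,-8.5,-11],[0,0,0]],[[-18.5,-9.5,-11],[0,0,0]],[[-20,-10.1,-11],[0,0,0]],[[-20,-10.1,-11],[0,0,0]]]' && python3 -m crank '[[[0,0,2],[0,0,0]],[[0,0,5],[0,0,0]],[[0,0,8],[0,0,0]],[[0,0,10],[0,0,0]],[[0,0,11],[0,0,0]],[[0,0,11.6],[0,0,0]],[[0,0,12],[0,0,0]],[[0,0,12.3],[0,0,0]],[[0,0,12.5],[0,0,0]],[[0,0,12.5],[0,0,0]]]'
```

```text
t: 3.35
eef_pos: [0.3991, -0.1514, 0.1877]
tool_rot: [[0.003, 1.0, 0.0], [1.0, -0.003, -0.0], [-0.0, 0.0, -1.0]]
wrist_force: [-0.3, 0.8, -3.5]
opening: 0.285
finger_force: 59.5
t: 4.35
eef_pos: [0.4002, -0.1501, 0.0626]
tool_rot: [[0.0, 1.0, 0.001], [1.0, -0.0, -0.0], [-0.0, 0.001, -1.0]]
wrist_force: [-1.7, 0.3, -3.6]
opening: 0.285
finger_force: 59.4
```

```bash
python3 -m crank '[[[0,0,0.1],[0,0,0]],[[0,0,0.2],[0,0,0]],[[0,0,0.3],[0,0,0]],[[0,0,0.4],[0,0,0]],[[0,0,0.45],[0,0,0]],[[0,0,0.5],[0,0,0]],[[0,0,0.5],[0,0,0]]]'
```

```text
t: 5.05
eef_pos: [0.3999, -0.1501, 0.0581]
tool_rot: [[-0.0, 1.0, -0.0], [1.0, 0.0, -0.0], [-0.0, -0.0, -1.0]]
wrist_force: [-5.0, 0.4, 13.0]
opening: 0.285
finger_force: 61.6
```

```bash
python3 -m crank '[[[0,0,0],[0,0,0]],[[0,0,0],[0,0,0]],[[0,0,0],[0,0,0]],[[0,0,0],[0,0,0]],[[0,0,-1],[0,0,0]],[[0,0,-3],[0,0,0]],[[0,0,-6],[0,0,0]],[[0,0,-10],[0,0,0]],[[0,0,-13],[0,0,0]],[[0,0,-13],[0,0,0]]]' 65 && python3 - <<'E'
from workcell import r
import numpy as np
print(r.observe()["joints"])
# target for drag
c=np.array([680.8,25.9]);t=np.radians(-11.6);u=np.array([np.cos(t),np.sin(t)])
print(c-46*u, c-54*u,c-122*u)
E
```

```text
t: 6.05
eef_pos: [0.4024, -0.1509, 0.1915]
tool_rot: [[-0.0, 1.0, 0.008], [1.0, 0.0, -0.003], [-0.003, 0.008, -1.0]]
wrist_force: [0.0, -0.2, 0.2]
opening: 0.65
finger_force: 0.0
[-3.86508980e-01  1.91846929e-01  2.08203403e+00  1.47821451e-05
  8.59549765e-01 -3.86556013e-01]
[635.73953852  35.14958437] [627.90293652  36.75820774] [561.29181955  50.43150638]
```

```bash
python3 -m crank '[[[1,1.5,0],[0,0,-0.13]],[[3,4,0],[0,0,-0.26]],[[5,6.5,0],[0,0,-0.39]],[[7,9,0],[0,0,-0.52]],[[9,11.5,0],[0,0,-0.65]],[[11,14,0],[0,0,-0.78]],[[13,16.5,0],[0,0,-0.91]],[[15,19,0],[0,0,-1.04]],[[16.5,21,0.5],[0,0,-1.17]],[[18,22.8,1],[0,0,-1.3]],[[18.5,23.5,1],[0,0,-1.368]],[[18.5,23.5,1],[0,0,-1.368]]]' 0 && python3 - <<'E'
from workcell import r
import cv2
f=r.grab_frame("wrist");cv2.imwrite("pics/w2.png",f["color"][:,:,::-1])
print(r.observe())
E
```

```text
t: 7.25
eef_pos: [0.6351, 0.0359, 0.1762]
tool_rot: [[-0.98, 0.2, -0.001], [0.2, 0.98, 0.0], [0.001, -0.0, -1.0]]
wrist_force: [0.2, -0.4, 1.0]
opening: -0.002
finger_force: 0.0
{'t': 7.3, 'joints': array([ 3.68773086e-02,  5.02089984e-01,  1.64348949e+00, -1.07927763e-04,
        9.97711564e-01, -1.33017593e+00]), 'qd': array([-0.01612436, -0.01621076,  0.01864835, -0.00141184,  0.00378957,
        0.01606057]), 'tau': array([ 6.17529340e-01, -5.79748750e+01, -2.68749279e+01,  4.79068968e-02,
       -6.40853145e-02, -2.70410338e-01]), 'eef_pos': array([0.63446426, 0.03528873, 0.17633809]), 'tool_rot': array([[-9.79326554e-01,  2.02278598e-01, -1.69388626e-03],
       [ 2.02279140e-01,  9.79327895e-01, -1.53240392e-04],
       [ 1.62787281e-03, -4.92710240e-04, -9.99998554e-01]]), 'wrist_force': array([-0.61221589,  0.42923454,  0.02100338]), 'torque': array([ 0.06884266, -0.00541214, -0.04159934]), 'finger_force': 0.0, 'opening': 0.0032915068659312412}
```

View pics/w2.png

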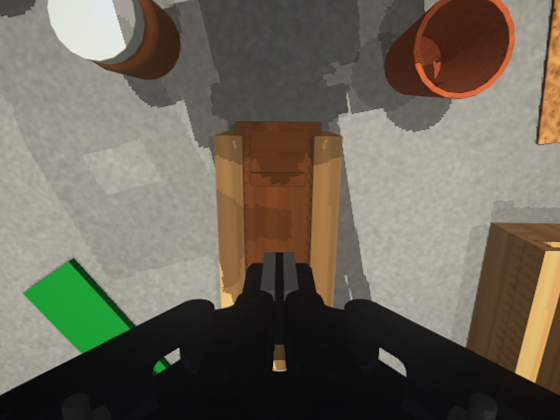

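The view is straight down the case. The ledge is at (278,175), the lid front at (278,125), the shut fingers at (280,275) are behind the ledge on the centre line, and the way ahead is clear.

```bash
python3 -m crank '[[[0,0,2],[0,0,0]],[[0,0,5],[0,0,0]],[[0,0,8],[0,0,0]],[[0,0,9.5],[0,0,0]],[[0,0,10.5],[0,0,0]],[[0,0,11],[0,0,0]],[[0,0,11.1],[0,0,0]],[[0,0,11.1],[0,0,0]]]'
```

```text
t: 8.1
eef_pos: [0.6357, 0.035, 0.0672]
tool_rot: [[-0.979, 0.202, 0.001], [0.202, 0.979, 0.0], [-0.001, 0.0, -1.0]]
wrist_force: [0.1, 0.8, 1.4]
opening: -0.0
finger_force: 0.0
```

```bash
python3 -m crank '[[[0.3,0,0],[0,0,0]],[[0.6,0,0],[0,0,0]],[[0.9,0,0],[0,0,0]],[[1.4,0,0],[0,0,0]],[[2.0,0,0],[0,0,0]],[[2.7,0,0],[0,0,0]],[[3.4,0,0],[0,0,0]],[[4.1,0,0],[0,0,0]],[[4.6,0,0],[0,0,0]],[[4.9,0,0],[0,0,0]],[[5,0,0],[0,0,0]]]' && python3 -m crank '[[[0.2,0,0],[0,0,0]],[[0.6,0,0],[0,0,0]],[[1.1,0,0],[0,0,0]],[[1.6,0,0],[0,0,0]],[[2.0,0,0],[0,0,0]],[[2.3,0,0],[0,0,0]],[[2.5,0,0],[0,0,0]],[[2.5,0,0],[0,0,0]]]'
```

```text
t: 9.2
eef_pos: [0.5855, 0.0452, 0.0662]
tool_rot: [[-0.98, 0.201, -0.001], [0.201, 0.98, -0.0], [0.001, -0.0, -1.0]]
wrist_force: [0.3, -0.4, 0.1]
opening: -0.0
finger_force: 0.4
t: 10.0
eef_pos: [0.5611, 0.0502, 0.0663]
tool_rot: [[-0.98, 0.201, -0.001], [0.201, 0.98, 0.0], [0.001, -0.0, -1.0]]
wrist_force: [-0.0, -0.2, -0.7]
opening: 0.001
finger_force: 0.0
```

```bash
python3 -m crank '[[[-0.3,0,0],[0,0,0]],[[-0.5,0,0],[0,0,0]],[[-0.5,0,-2],[0,0,0]],[[-0.5,0,-5],[0,0,0]],[[-0.5,0,-8],[0,0,0]],[[-0.5,0,-10],[0,0,0]],[[-0.5,0,-11],[0,0,0]],[[-0.5,0,-11],[0,0,0]]]' 100 && python3 - <<'E'
from workcell import r
import cv2,pickle
f=r.grab_frame("wrist");cv2.imwrite("pics/w3.png",f["color"][:,:,::-1]);pickle.dump(f,open("w3.pkl","wb"))
g=r.grab_frame("side");cv2.imwrite("pics/s3.png",g["color"][:,:,::-1]);pickle.dump(g,open("s3.pkl","wb"))
print(r.observe()["t"],r.observe()["eef_pos"])
E
```

```text
t: 10.8
eef_pos: [0.5674, 0.0491, 0.1775]
tool_rot: [[-0.979, 0.201, 0.003], [0.201, 0.979, 0.0], [-0.002, 0.001, -1.0]]
wrist_force: [-0.9, -0.9, -0.1]
opening: 0.996
finger_force: 0.0
10.9 [0.56596822 0.04903533 0.17550384]
```

View pics/w3.png

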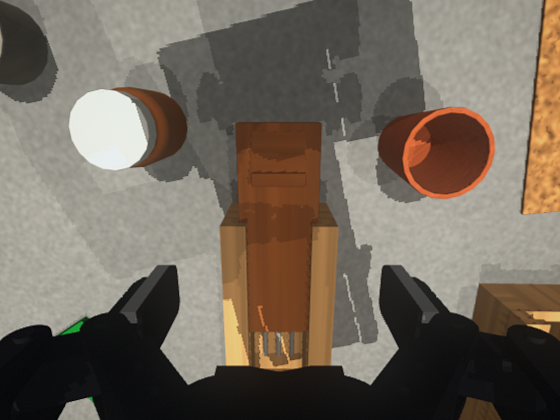

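The lid is now drawn out evenly. Its front corners are at (237,122) and (321,122), the ledge face top is near row 185, and the mouth is near row 220.

```bash
python3 - <<'E'
import pickle;from h import *
W=pickle.load(open("w3.pkl","rb"))
c=np.array([680.8,25.9]);t=np.radians(-11.6);M=np.array([[np.cos(t),np.sin(t)],[-np.sin(t),np.cos(t)]])
A=lambda p,z:((plane(W,p,z)[:,:2]*1000-c)@M.T).round(1).tolist()
print("front",A([(237,122),(321,122)],.062),"ledge top",A([(250,186),(306,186)],.078),"lip ends",A([(221,225),(338,225)],.072),"tail",A([(247,331),(309,331)],.062))
E
```

```text
front [[-178.5, -30.8], [-178.5, 31.1]] ledge top [[-133.8, -21.0], [-133.8, 19.8]] lip ends [[-101.8, -44.6], [-101.7, 45.6]] tail [[0.4, -28.2], [0.5, 26.6]]
```

```bash
python3 -m crank '[[[0.8,0,2],[0,0,0]],[[0.8,0,5],[0,0,0]],[[0.8,0,8],[0,0,0]],[[0.8,0,10.5],[0,0,0]],[[0.8,0,12.5],[0,0,0]],[[0.8,0,13.5],[0,0,0]],[[0.8,0,13.9],[0,0,0]],[[0.8,0,13.9],[0,0,0]],[[0.8,0,13.9],[0,0,0]]]' && python3 -m crank '[[[0,0,0],[0,0,0]],[[0,0,0],[0,0,0]],[[0,0,0],[0,0,0]],[[0,0,0],[0,0,0]],[[0,0,0],[0,0,0]],[[0,0,0],[0,0,0]]]' 0 50
```

```text
t: 11.8
eef_pos: [0.5591, 0.0507, 0.0379]
tool_rot: [[-0.98, 0.201, 0.001], [0.201, 0.98, 0.0], [-0.001, 0.0, -1.0]]
wrist_force: [-0.4, 0.4, 0.4]
opening: 0.997
finger_force: 0.0
t: 12.4
eef_pos: [0.5592, 0.0508, 0.0385]
tool_rot: [[-0.98, 0.201, 0.002], [0.201, 0.98, 0.0], [-0.002, 0.0, -1.0]]
wrist_force: [-1.0, -0.3, 6.4]
opening: 0.737
finger_force: 56.7
```

```bash
python3 -m crank '[[[0,0,-0.05],[0,0,0]],[[0,0,-0.1],[0,0,0]],[[0.2,0,-0.1],[0,0,0]],[[0.6,0,-0.1],[0,0,0]],[[1.1,0,-0.1],[0,0,0]],[[1.7,0,-0.1],[0,0,0]],[[2.3,0,-0.1],[0,0,0]],[[2.8,0,-0.1],[0,0,0]],[[3,0,-0.1],[0,0,0]],[[3,0,-0.1],[0,0,0]]]'
```

```text
t: 13.4
eef_pos: [0.5282, 0.0569, 0.0382]
tool_rot: [[-0.98, 0.201, -0.001], [0.201, 0.98, 0.0], [0.001, -0.0, -1.0]]
wrist_force: [-1.3, 1.1, 1.0]
opening: 0.737
finger_force: 56.2
```

```bash
python3 -m crank '[[[0.3,0,-0.05],[0,0,0]],[[0.9,0,-0.05],[0,0,0]],[[1.6,0,-0.05],[0,0,0]],[[2.3,0,-0.05],[0,0,0]],[[3,0,-0.05],[0,0,0]],[[3.7,0,-0.05],[0,0,0]],[[4.3,0,-0.05],[0,0,0]],[[4.7,0,-0.05],[0,0,0]],[[5,0,-0.05],[0,0,0]],[[5,0,-0.05],[0,0,0]]]' && python3 - <<'E'
from workcell import r
import cv2
g=r.grab_frame("side");cv2.imwrite("pics/s4.png",cv2.resize(g["color"][150:330,180:440,::-1],None,fx=3,fy=3,interpolation=cv2.INTER_CUBIC))
E
```

```text
t: 14.4
eef_pos: [0.4797, 0.0669, 0.0388]
tool_rot: [[-0.98, 0.201, -0.001], [0.201, 0.98, -0.0], [0.001, -0.0, -1.0]]
wrist_force: [0.2, 0.6, -1.9]
opening: 0.735
finger_force: 55.9
```

View pics/s4.png

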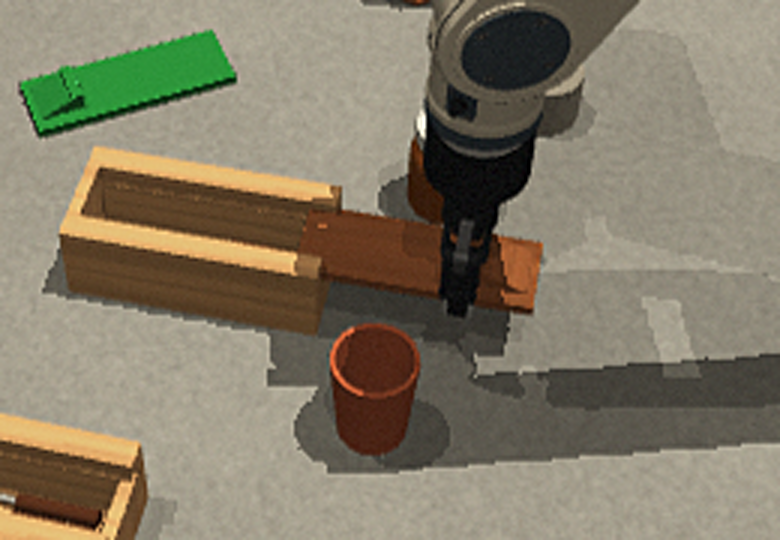

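The lid is level in the gripper, with about 20 mm of tail still in the grooves near crop (310,240). I'll continue pulling straight out.

```bash
python3 -m crank '[[[0.3,0,0],[0,0,0]],[[0.9,0,0],[0,0,0]],[[1.6,0,0],[0,0,0]],[[2.3,0,0],[0,0,0]],[[3,0,0],[0,0,0]],[[3.8,0,0],[0,0,0]],[[4.5,0,0],[0,0,0]],[[4.9,0,0],[0,0,0]],[[5,0,0],[0,0,0]],[[5,0,0],[0,0,0]]]' && python3 -m crank '[[[0,0,-1],[0,0,0]],[[0,0,-3],[0,0,0]],[[0,0,-6],[0,0,0]],[[0,0,-9],[0,0,0]],[[0,0,-11],[0,0,0]],[[0,0,-12],[0,0,0]],[[0,0,-12],[0,0,0]],[[0,0,-12],[0,0,0]]]' && python3 - <<'E'
from workcell import r
import numpy as np
s=r.observe();p=s["eef_pos"][:2];R=s["tool_rot"];print(p,s["joints"],s["opening"])
m=np.array([.5395,.3555]);t=np.radians(-6.07);u=np.array([np.cos(t),np.sin(t)])
tg=m-.0363*u;d=tg-p;print("tcp target",tg,"tool shift cm",100*d@R[:2,0],100*d@R[:2,1],"turn",-(t-np.radians(-11.6)))
E
```

```text
t: 15.45
eef_pos: [0.4314, 0.077, 0.0389]
tool_rot: [[-0.98, 0.201, 0.0], [0.201, 0.98, 0.0], [-0.0, 0.0, -1.0]]
wrist_force: [-0.7, -0.5, -1.6]
opening: 0.733
finger_force: 55.8
t: 16.25
eef_pos: [0.4309, 0.0768, 0.1584]
tool_rot: [[-0.98, 0.201, -0.001], [0.201, 0.98, -0.0], [0.001, -0.0, -1.0]]
wrist_force: [0.8, -0.0, -2.0]
opening: 0.734
finger_force: 55.9
[0.4308701  0.07683554] [ 1.49276022e-01  2.65495980e-01  2.08605787e+00  5.04742196e-06
  7.90579481e-01 -1.21869739e+00] 0.7338358830418719
tcp target [0.50340352 0.35933849] tool shift cm -1.4139531140814083 29.132298753187246 turn -0.09651670763528643
```

```bash
python3 -m crank '[[[0,1,0],[0,0,0]],[[0,3,0],[0,0,-0.01]],[[-0.2,6,0],[0,0,-0.02]],[[-0.4,9.5,0],[0,0,-0.03]],[[-0.6,13,0],[0,0,-0.045]],[[-0.8,17,0],[0,0,-0.06]],[[-1,21,0],[0,0,-0.07]],[[-1.2,24.5,0],[0,0,-0.08]],[[-1.3,27,0],[0,0,-0.09]],[[-1.4,28.6,0],[0,0,-0.097]],[[-1.4,29.1,0],[0,0,-0.097]],[[-1.4,29.1,0],[0,0,-0.097]]]' && python3 -m crank '[[[0,0,1],[0,0,0]],[[0,0,3],[0,0,0]],[[0,0,5],[0,0,0]],[[0,0,7],[0,0,0]],[[0,0,9],[0,0,0]],[[0,0,10],[0,0,0]],[[0,0,10.5],[0,0,0]],[[0,0,10.5],[0,0,0]]]' && python3 - <<'E'
from workcell import r
import cv2,pickle
o={}
for n in("scene","side","wrist"):
    f=r.grab_frame(n);o[n]=f;cv2.imwrite(f"pics/{n}5.png",f["color"][:,:,::-1])
pickle.dump(o,open("f5.pkl","wb"));print(r.observe()["eef_pos"])
E
```

```text
t: 17.45
eef_pos: [0.503, 0.359, 0.1579]
tool_rot: [[-0.994, 0.105, -0.001], [0.105, 0.994, -0.001], [0.001, -0.001, -1.0]]
wrist_force: [-0.2, -0.5, -1.7]
opening: 0.733
finger_force: 55.8
t: 18.25
eef_pos: [0.5034, 0.3585, 0.0534]
tool_rot: [[-0.994, 0.106, -0.001], [0.106, 0.994, -0.001], [0.001, -0.001, -1.0]]
wrist_force: [-0.5, 0.7, -2.1]
opening: 0.734
finger_force: 55.8
[0.5041463  0.35939372 0.05472232]
```

View pics/side5.png

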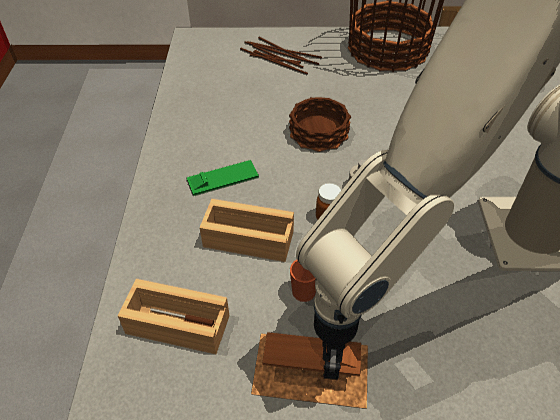

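The lid hangs level over the mat, but my grip is 19 mm up the pads. The fingertips would meet the mat while the lid is still several mm up, so releasing would drop it. I'll rest the lid on the case's top lips, re-grip nearer the fingertips, then lay it down.

```bash
python3 -m crank '[[[0,0,-1],[0,0,0]],[[0,0,-3],[0,0,0]],[[0,0,-6],[0,0,0]],[[0,0,-9],[0,0,0]],[[0,0,-11],[0,0,0]],[[0,0,-11.5],[0,0,0]],[[0,0,-11.5],[0,0,0]]]' && python3 -m crank '[[[-0.2,-1,0],[0,0,0]],[[-1,-3,0],[0,0,0.01]],[[-2,-6,0],[0,0,0.02]],[[-3,-9.5,0],[0,0,0.03]],[[-4,-13,0],[0,0,0.045]],[[-5.5,-17,0],[0,0,0.06]],[[-7,-21,0],[0,0,0.07]],[[-8,-25,0],[0,0,0.08]],[[-8.8,-28,0],[0,0,0.09]],[[-9.2,-29.6,0],[0,0,0.097]],[[-9.2,-30.1,0],[0,0,0.097]],[[-9.2,-30.1,0],[0,0,0.097]]]' && python3 - <<'E'
from workcell import r
import numpy as np
s=r.observe();p=s["eef_pos"];R=s["tool_rot"];d=np.array([.5633,.0500,.0585])-p;print(p,100*R.T@d,np.degrees(np.arctan2(R[0,1],R[1,1])),s["wrist_force"])
E
```

```text
t: 19.1
eef_pos: [0.504, 0.3595, 0.1704]
tool_rot: [[-0.994, 0.105, 0.002], [0.105, 0.994, 0.002], [-0.002, 0.002, -1.0]]
wrist_force: [0.2, 0.6, -2.4]
opening: 0.736
finger_force: 55.9
t: 20.3
eef_pos: [0.5626, 0.0499, 0.1681]
tool_rot: [[-0.979, 0.202, -0.002], [0.202, 0.979, 0.0], [0.002, -0.0, -1.0]]
wrist_force: [0.2, 0.2, -2.7]
opening: 0.735
finger_force: 55.8
[0.56258008 0.04987716 0.16810092] [-0.08519149  0.02901438 10.95996615] 11.662534745918865 [ 0.21356316  0.19084501 -2.71313901]
```

```bash
python3 -m crank '[[[0,0,1],[0,0,0]],[[0,0,3.5],[0,0,0]],[[0,0,6.5],[0,0,0]],[[0,0,8.5],[0,0,0]],[[0,0,9.6],[0,0,0]],[[0,0,10.1],[0,0,0]],[[0,0,10.4],[0,0,0]],[[0,0,10.5],[0,0,0]],[[0,0,10.6],[0,0,0]],[[0,0,10.7],[0,0,0]],[[0,0,10.7],[0,0,0]]]'; python3 -m crank '[[[0,0,0.1],[0,0,0]],[[0,0,0.1],[0,0,0]]]';python3 -m crank '[[[0,0,0.1],[0,0,0]],[[0,0,0.1],[0,0,0]]]'
```

```text
t: 21.4
eef_pos: [0.5635, 0.05, 0.0622]
tool_rot: [[-0.979, 0.202, 0.001], [0.202, 0.979, 0.0], [-0.001, 0.0, -1.0]]
wrist_force: [-0.3, -0.8, -1.4]
opening: 0.738
finger_force: 55.8
t: 21.6
eef_pos: [0.5633, 0.0501, 0.0609]
tool_rot: [[-0.979, 0.202, 0.0], [0.202, 0.979, 0.0], [-0.0, 0.0, -1.0]]
wrist_force: [-0.3, 0.3, -0.6]
opening: 0.736
finger_force: 55.8
t: 21.8
eef_pos: [0.5632, 0.0501, 0.0597]
tool_rot: [[-0.98, 0.201, -0.0], [0.201, 0.98, -0.0], [0.0, -0.0, -1.0]]
wrist_force: [0.1, 0.2, -1.8]
opening: 0.737
finger_force: 55.8
```

```bash
python3 -m crank '[[[0,0,0.05],[0,0,0]],[[0,0,0.1],[0,0,0]],[[0,0,0.1],[0,0,0]]]';python3 -m crank '[[[0,0,0.05],[0,0,0]],[[0,0,0.05],[0,0,0]],[[0,0,0.05],[0,0,0]]]'
```

```text
t: 22.1
eef_pos: [0.5633, 0.0501, 0.0588]
tool_rot: [[-0.98, 0.201, -0.0], [0.201, 0.98, -0.0], [0.0, -0.0, -1.0]]
wrist_force: [0.1, 0.2, -1.8]
opening: 0.735
finger_force: 55.9
t: 22.4
eef_pos: [0.5633, 0.0501, 0.0586]
tool_rot: [[-0.98, 0.201, 0.0], [0.201, 0.98, 0.0], [-0.0, 0.0, -1.0]]
wrist_force: [-1.1, -0.4, 4.2]
opening: 0.737
finger_force: 56.4
```

```bash
python3 -m crank '[[[0,0,0],[0,0,0]],[[0,0,0],[0,0,0]],[[0,0,0],[0,0,0]],[[0,0,0],[0,0,0]],[[0,0,-0.4],[0,0,0]],[[0,0,-0.75],[0,0,0]],[[0,0,-0.75],[0,0,0]],[[0,0,-0.75],[0,0,0]]]' 95; python3 -m crank '[[[0,0,0],[0,0,0]],[[0,0,0],[0,0,0]],[[0,0,0],[0,0,0]],[[0,0,0],[0,0,0]],[[0,0,0],[0,0,0]]]' 0 70; python3 -m crank '[[[0,0,-0.1],[0,0,0]],[[0,0,-0.3],[0,0,0]],[[0,0,-0.6],[0,0,0]],[[0,0,-1],[0,0,0]],[[0,0,-1],[0,0,0]],[[0,0,-1],[0,0,0]]]'
```

```text
t: 23.2
eef_pos: [0.5634, 0.0501, 0.0661]
tool_rot: [[-0.98, 0.201, 0.001], [0.201, 0.98, 0.0], [-0.001, 0.0, -1.0]]
wrist_force: [0.2, -0.9, -0.3]
opening: 0.948
finger_force: 0.0
t: 23.7
eef_pos: [0.5632, 0.0501, 0.0663]
tool_rot: [[-0.979, 0.201, -0.0], [0.201, 0.979, 0.0], [0.0, 0.0, -1.0]]
wrist_force: [-2.1, 0.6, 6.3]
opening: 0.728
finger_force: 75.2
t: 24.3
eef_pos: [0.5634, 0.0501, 0.076]
tool_rot: [[-0.98, 0.201, 0.0], [0.201, 0.98, 0.0], [-0.0, 0.0, -1.0]]
wrist_force: [0.0, -0.7, -2.0]
opening: 0.723
finger_force: 76.3
```

```bash
python3 -m crank '[[[0,0,-1],[0,0,0]],[[0,0,-3],[0,0,0]],[[0,0,-6],[0,0,0]],[[0,0,-8],[0,0,0]],[[0,0,-9],[0,0,0]],[[0,0,-9],[0,0,0]]]'; python3 -m crank '[[[0.4,1,0],[0,0,0]],[[1.3,3,0],[0,0,-0.01]],[[2.6,6,0],[0,0,-0.02]],[[4,9.5,0],[0,0,-0.03]],[[5.5,13,0],[0,0,-0.045]],[[7.1,17,0],[0,0,-0.06]],[[8.7,21,0],[0,0,-0.07]],[[10.2,24.5,0],[0,0,-0.08]],[[11.3,27,0],[0,0,-0.09]],[[11.9,28.6,0],[0,0,-0.097]],[[12.1,29.1,0],[0,0,-0.097]],[[12.1,29.1,0],[0,0,-0.097]]]';  python3 -m crank '[[[0,0,1],[0,0,0]],[[0,0,3],[0,0,0]],[[0,0,6],[0,0,0]],[[0,0,9],[0,0,0]],[[0,0,11],[0,0,0]],[[0,0,12],[0,0,0]],[[0,0,12],[0,0,0]]]'; python3 - <<'E'
from workcell import r
import pickle
from h import *
o={n:r.grab_frame(n) for n in("scene","side","wrist")};pickle.dump(o,open("f6.pkl","wb"))
for n in("wrist","side","scene"):
    f=o[n];h=cv2.cvtColor(f["color"],cv2.COLOR_RGB2HSV)
    # sample colours in a coarse grid of points on the mat plane & lid plane
    print(n)
    t=np.radians(-6.07);u=np.array([np.cos(t),np.sin(t)]);v=np.array([-u[1],u[0]])
    R=cv2.Rodrigues(np.array(f["rvec"],float))[0]
    for y in(-50,-20,0,20,50):
        row=[]
        for x in(-100,-60,-20,20,60,100):
            p=np.array([539.5,355.5])+x*u+y*v
            q,_=cv2.projectPoints(np.array([[p[0]/1e3,p[1]/1e3,.004 if abs(y)>40 else .075]]),np.array(f["rvec"],float),np.array(f["tvec"],float),np.array(f["camera_matrix"]),None)
            a,b=q.ravel().round().astype(int)
            row.append(tuple(h[b,a].tolist()) if 0<=a<560 and 0<=b<420 else None)
        print(row)
E
```

```text
t: 24.9
eef_pos: [0.5642, 0.0502, 0.1675]
tool_rot: [[-0.979, 0.201, 0.003], [0.201, 0.979, 0.0], [-0.003, 0.001, -1.0]]
wrist_force: [-0.2, 0.1, -1.5]
opening: 0.728
finger_force: 76.7
t: 26.1
eef_pos: [0.5029, 0.3595, 0.165]
tool_rot: [[-0.994, 0.105, -0.001], [0.105, 0.994, -0.001], [0.001, -0.001, -1.0]]
wrist_force: [0.5, 0.6, -2.0]
opening: 0.726
finger_force: 76.7
t: 26.8
eef_pos: [0.5027, 0.3578, 0.0441]
tool_rot: [[-0.994, 0.107, -0.003], [0.107, 0.994, -0.002], [0.002, -0.002, -1.0]]
wrist_force: [0.1, 0.7, -2.1]
opening: 0.723
finger_force: 76.6
wrist
[(14, 157, 138), (13, 151, 76), (18, 18, 69), (13, 94, 19), (120, 17, 15), None]
[(14, 153, 102), (12, 178, 89), (12, 184, 112), (150, 18, 14), None, None]
[(16, 149, 236), (13, 182, 207), (12, 185, 120), (150, 18, 14), None, None]
[(15, 153, 225), (12, 183, 184), (12, 182, 119), (120, 32, 16), None, None]
[(15, 149, 222), (17, 144, 241), (13, 34, 106), (10, 113, 27), (0, 30, 17), None]
side
[(14, 157, 120), (50, 77, 10), (105, 93, 11), (11, 177, 105), (11, 186, 100), (14, 166, 109)]
[(13, 164, 123), (15, 96, 16), (100, 45, 17), (12, 170, 99), (11, 181, 107), (14, 158, 215)]
[(13, 155, 61), (11, 176, 177), (90, 35, 22), (11, 178, 99), (11, 178, 102), (14, 169, 107)]
[(14, 161, 79), (11, 179, 168), (11, 188, 92), (12, 181, 100), (11, 182, 98), (14, 162, 135)]
[(14, 155, 204), (15, 154, 185), (12, 157, 96), (14, 148, 105), (14, 156, 137), (13, 159, 101)]
scene
[(100, 40, 19), (12, 184, 101), (13, 189, 101), (13, 186, 114), (12, 183, 114), (14, 160, 123)]
[(120, 46, 22), (135, 28, 18), (12, 184, 104), (13, 190, 114), (13, 188, 115), (14, 159, 133)]
[(17, 28, 147), (100, 45, 17), (12, 184, 108), (13, 185, 120), (12, 189, 119), (15, 160, 89)]
[(15, 32, 145), (120, 10, 25), (13, 186, 100), (12, 185, 113), (12, 185, 116), (14, 160, 115)]
[(15, 162, 201), (15, 161, 212), (14, 160, 205), (14, 161, 119), (14, 162, 140), (14, 162, 191)]
```

```bash
python3 -m crank '[[[0,0,0.8],[0,0,0]],[[0,0,1.8],[0,0,0]],[[0,0,2.7],[0,0,0]],[[0,0,3.3],[0,0,0]],[[0,0,3.7],[0,0,0]],[[0,0,3.9],[0,0,0]],[[0,0,4.0],[0,0,0]],[[0,0,4.1],[0,0,0]],[[0,0,4.1],[0,0,0]]]';  python3 -m crank '[[[0,0,0.1],[0,0,0]],[[0,0,0.1],[0,0,0]],[[0,0,0.1],[0,0,0]]]'; python3 -m crank '[[[0,0,0.1],[0,0,0]],[[0,0,0.1],[0,0,0]],[[0,0,0.1],[0,0,0]]]'
```

```text
t: 27.85
eef_pos: [0.5035, 0.3596, 0.005]
tool_rot: [[-0.994, 0.106, 0.0], [0.106, 0.994, 0.0], [-0.0, 0.0, -1.0]]
wrist_force: [-0.9, 0.1, -1.3]
opening: 0.726
finger_force: 76.7
t: 28.15
eef_pos: [0.5034, 0.3595, 0.0039]
tool_rot: [[-0.994, 0.106, 0.0], [0.106, 0.994, 0.0], [-0.0, 0.0, -1.0]]
wrist_force: [-0.2, 0.3, -2.1]
opening: 0.724
finger_force: 76.7
t: 28.45
eef_pos: [0.5033, 0.3595, 0.0028]
tool_rot: [[-0.994, 0.106, -0.0], [0.106, 0.994, -0.0], [0.0, -0.0, -1.0]]
wrist_force: [0.6, -0.5, -1.7]
opening: 0.725
finger_force: 76.7
```

```bash
for i in 1 2 3; do python3 -m crank '[[[0,0,0.1],[0,0,0]],[[0,0,0.1],[0,0,0]],[[0,0,0.1],[0,0,0]]]'; done; python3 -m crank '[[[0,0,0.05],[0,0,0]],[[0,0,0.05],[0,0,0]],[[0,0,0.05],[0,0,0]]]'
```

```text
t: 28.75
eef_pos: [0.5033, 0.3595, 0.0018]
tool_rot: [[-0.994, 0.106, -0.0], [0.106, 0.994, -0.0], [0.0, -0.0, -1.0]]
wrist_force: [-0.6, -0.6, -1.5]
opening: 0.725
finger_force: 76.7
t: 29.05
eef_pos: [0.5033, 0.3595, 0.0008]
tool_rot: [[-0.994, 0.106, -0.0], [0.106, 0.994, -0.0], [0.0, -0.0, -1.0]]
wrist_force: [-0.4, -0.7, -2.7]
opening: 0.722
finger_force: 76.7
t: 29.35
eef_pos: [0.5033, 0.3595, -0.0002]
tool_rot: [[-0.994, 0.106, -0.0], [0.106, 0.994, -0.0], [0.0, -0.0, -1.0]]
wrist_force: [0.8, 0.6, -2.3]
opening: 0.724
finger_force: 76.7
t: 29.65
eef_pos: [0.5034, 0.3595, -0.0007]
tool_rot: [[-0.994, 0.106, -0.0], [0.106, 0.994, -0.0], [0.0, -0.0, -1.0]]
wrist_force: [0.2, 0.3, -2.7]
opening: 0.727
finger_force: 76.7
```

```bash
for i in 1 2 3; do python3 -m crank '[[[0,0,0.05],[0,0,0]],[[0,0,0.05],[0,0,0]],[[0,0,0.05],[0,0,0]]]' | grep -E "eef|wrist_f"; done
```

```text
eef_pos: [0.5034, 0.3595, -0.0012]
wrist_force: [0.6, 0.2, -2.0]
eef_pos: [0.5034, 0.3596, -0.0013]
wrist_force: [-1.1, -0.5, 4.8]
eef_pos: [0.5034, 0.3596, -0.0013]
wrist_force: [-3.4, -1.5, 10.2]
```

```bash
python3 -m crank '[[[0,0,0],[0,0,0]],[[0,0,-0.03],[0,0,0]],[[0,0,-0.05],[0,0,0]]]' - 20 | grep -E "eef|wrist_f|ope"; python3 -m crank '[[[0,0,0],[0,0,0]],[[0,0,0],[0,0,0]],[[0,0,0],[0,0,0]],[[0,0,0],[0,0,0]]]' 95 20; python3 -m crank '[[[0,0,-0.5],[0,0,0]],[[0,0,-2],[0,0,0]],[[0,0,-5],[0,0,0]],[[0,0,-9],[0,0,0]],[[0,0,-13],[0,0,0]],[[0,0,-17],[0,0,0]],[[0,0,-21],[0,0,0]],[[0,-5,-24],[0,0,0]],[[0,-10,-25],[0,0,0]],[[0,-15,-25],[0,0,0]],[[0,-20,-25],[0,0,0]],[[0,-24,-25],[0,0,0]]]' 100; python3 -m crank '[[[0,-5,0],[0,0,0]],[[0,-10,0],[0,0,0]],[[0,-14,0],[0,0,0]],[[0,-14,0],[0,0,0]]]'
python3 - <<'E'
from workcell import r
import pickle
from h import *
o={n:r.grab_frame(n) for n in("scene","side")};pickle.dump(o,open("f7.pkl","wb"))
for n,f in o.items():
    h=cv2.cvtColor(f["color"],cv2.COLOR_RGB2HSV);x=h[...,0]
    m=np.zeros(x.shape,np.uint8);mm=(x<25)&(h[...,1]>100)
    P=[[a/1e3,b/1e3,.004] for a,b in((415,290),(665,265),(665,425),(415,445))]
    q,_=cv2.projectPoints(np.array(P),np.array(f["rvec"],float),np.array(f["tvec"],float),np.array(f["camera_matrix"]),None)
    cv2.fillPoly(m,[q.round().astype(np.int32).reshape(-1,2)],1);mm=big(mm&(m>0))
    lid=(cv2.GaussianBlur(h,(3,3),0)[...,1]>168)&(x<14)&(m>0);lid=cv2.morphologyEx(lid.astype(np.uint8),cv2.MORPH_OPEN,np.ones((3,3)));lid=big(lid)
    print(n,"mat",fit(f,mm,.004),"lid",fit(f,lid,.014),lid.sum())
    cs,_=cv2.findContours(lid.astype(np.uint8),0,cv2.CHAIN_APPROX_NONE);
    print(" jar/pot etc later")
E
```

```text
eef_pos: [0.5034, 0.3596, -0.0013]
wrist_force: [-0.7, -1.4, 5.1]
opening: 0.728
t: 31.25
eef_pos: [0.5034, 0.3595, -0.0019]
tool_rot: [[-0.994, 0.106, -0.0], [0.106, 0.994, -0.0], [0.0, -0.0, -1.0]]
wrist_force: [-1.0, 0.0, 0.6]
opening: 0.952
finger_force: 0.0
t: 32.45
eef_pos: [0.4775, 0.1191, 0.2499]
tool_rot: [[-0.994, 0.105, 0.002], [0.105, 0.994, 0.0], [-0.002, 0.001, -1.0]]
wrist_force: [0.9, 0.5, 0.5]
opening: 1.006
finger_force: 0.0
t: 32.85
eef_pos: [0.4625, -0.0221, 0.2496]
tool_rot: [[-0.994, 0.11, 0.001], [0.11, 0.994, -0.001], [-0.002, -0.001, -1.0]]
wrist_force: [-0.4, 1.0, 0.1]
opening: 1.004
finger_force: 0.0
scene mat (array([538.6, 353.9]), array([130.1, 220.6]), 83.84) lid (array([540.1, 357.7]), array([ 66.6, 182.6]), 83.67) 1612
 jar/pot etc later
side mat (array([540.3, 357. ]), array([129.8, 219.8]), 83.93) lid (array([540.8, 361.4]), array([ 66.9, 179.2]), 84.09) 2931
 jar/pot etc later
```

```bash
python3 -m crank '[[[0,6,-3],[0,0,0]],[[0,11,-6],[0,0,0]],[[0,16,-8],[0,0,0]],[[0,20,-8],[0,0,0]],[[0,24,-8],[0,0,0]],[[0,24,-8],[0,0,0]],[[0,24,-8],[0,0,0]]]' | head -2; python3 - <<'E'
from workcell import r
import pickle
from h import *
A=pickle.load(open("f0.pkl","rb"))
for n in("scene","side"):
    B=r.grab_frame(n)
    for k,(x,y,zt,rad) in dict(jar=(488,-51,90,30),pot=(551,175,85,32),basket=(500,-333,60,80),weight=(400,-150,52,32)).items():
        q=lambda z:cv2.projectPoints(np.array([[x/1e3,y/1e3,z/1e3]]),np.array(B["rvec"],float),np.array(B["tvec"],float),np.array(B["camera_matrix"]),None)[0].ravel().astype(int)
        a,b=q(zt),q(0);w=int(rad*.6)+6
        s=np.s_[a[1]-w//2:b[1]+w//2,a[0]-w:a[0]+w]
        g=[cv2.cvtColor(i["color"][s],cv2.COLOR_RGB2LAB)[...,1].astype(np.float32) for i in(A[n],B)]
        print(n,k,cv2.phaseCorrelate(*g),"absdiff",abs(g[0]-g[1]).mean().round(2))
    p=cv2.projectPoints(np.array([[.4,-.15,z] for z in(.086,.052,.02)]),np.array(B["rvec"],float),np.array(B["tvec"],float),np.array(B["camera_matrix"]),None)[0].reshape(-1,2).astype(int)
    print(n,"weight px",[(tuple(int(v) for v in i),B["color"][i[1],i[0]].tolist()) for i in p])
E
```

```text
t: 33.65
eef_pos: [0.4878, 0.223, 0.3285]
scene jar ((-0.02930627844039435, 0.63549573402954), 1.0025655077563391) absdiff 0.49
scene pot ((-0.1826889764372801, 0.6179864693961186), 0.9358066317240397) absdiff 0.92
scene basket ((0.08332542307129387, 0.06626384844872746), 0.7138347934793543) absdiff 1.27
scene weight ((0.47859517400446805, 0.13757870902959368), 0.39367788632710776) absdiff 0.57
scene weight px [((304, 131), [191, 179, 165]), ((303, 138), [80, 76, 72]), ((303, 145), [197, 180, 157])]
side jar ((0.07792039312855437, -0.07022212349951573), 1.038006173769633) absdiff 1.3
side pot ((-0.01727106401001066, 0.2296392117642725), 0.8814060576756795) absdiff 1.98
side basket ((-0.09366700296398989, 0.052806354203269734), 0.44436104798022613) absdiff 2.69
side weight ((0.3906472818673947, 0.256375797720203), 0.2888427927494049) absdiff 1.17
side weight px [((363, 161), [8, 12, 8]), ((362, 171), [8, 9, 9]), ((360, 180), [20, 21, 21])]
```

```bash
python3 -c "
from workcell import r
print(r.hand_in())"
```

```text
the job is handed in; nothing more can be done
None
```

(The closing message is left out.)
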